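# Eject the spent pack from the test dock and pen it behind the gate

## Robot

A 7-joint arm with a two-finger parallel gripper is mounted at the origin on the work surface. World frame = base frame: x ahead of the robot, y to its left, z up, the work surface at z = 0. Lengths are in mm, angles in rad, forces in N, time in s.
With the tool pointing down it reaches from about 350 to 775 mm from the base axis. Payload 3.1 kg.
Tool frame: the origin (TCP) lies on the front face of the gripper's body, between the roots of the fingers; the fingertips stand 73 mm ahead of it and the grasp point (between the pads) lies 54 mm ahead of it; z points along the fingers, y is the direction in which the jaws open and shut (so a half turn about z gives the same grasp; the last joint's range is limited). The gripper opens to 85 mm and grips with 20 to 120 N. Pads are 22 mm wide; open, the fingers measure 114 mm over their backs; the gripper's body (76 mm by 85 mm) begins 54 mm behind the grasp point. The pads swing forward as they close: fully open they stand 13 mm farther back than shut.
Start: joints at [1.064, 0.311, 0.014, 1.512, -0.004, 1.319, -0.027], TCP at [246.568, -491.65, 303.904] pointing down, gripper open.
Joint ranges: [-2.7, 2.7], [-0.3, 1.91], [-1.27, 1.3], [0.12, 2.57], [-1.44, 4.58], [0.2, 2.03], [-3.05, 3.05]. Speed limits (rad/s): [2.79, 2.79, 3.14, 3.14, 3.14, 3.14, 3.14].

## Interface

Orientations are given as a unit quaternion [x, y, z, w].
In Python, from station import robot gives the robot as it stands. Calls block until the motion is done:
- robot.move_ptp(position, orientation): joint-space move of the TCP to a pose.
- robot.move_l(position, ori=None, velocity=150, threshold=None): straight line of the TCP; ori=None keeps the orientation; velocity is the mean speed in mm/s. With threshold (N) it stops when the force on the tool has changed by that much, and returns True; else False.
- robot.move_joints(angles): joint-space move.
- robot.move_gripper(opening, newtons=None): finger opening in mm; newtons is the grip in N (None keeps the last); returns when the fingers have stopped.
- robot.pause(seconds).
- robot.solve_ik(position, orientation): joint angles nearest the present ones, or None.
- robot.read_state(): the state.
- robot.snapshot(name): name is "scene" or "top"; returns a dict with "frame" (420x560x3 uint8, red, green, blue), "vertical_fov" (degrees; the focal length in pixels is half the picture's height over the tangent of half this angle, whatever the lens; pixels are square), "cx", "cy" (the principal point, pixels), "k1" (the pictures are not rectified: a ray, as slopes to the right and down, at radius r is drawn at 1 + k1 r^2 times it, then the intrinsics apply), "R" (3x3) and "t" (3): a world point X has camera coordinates R X + t. Camera axes: x right, y down, z forward; pixel columns grow to the right and rows downward; lengths in mm; the calibration is good to about 2 mm. A picture is of the moment at which its call begins. There is no depth.
A pose or a line that the arm cannot do raises robot.IKError and nothing moves.
- robot.finish_job(): hands the job in, once; it reports no verdict.
The state is a dict: "time": time; "joints": joint angles; "joint_velocities": joint speeds; "effort": joint torques, N m; "tcp_pos": TCP position; "tool_rot": TCP orientation; "wrist_force": force on the tool from outside, world axes, zero at the start; "moment": the same for the moment, N m; "opening": finger opening in mm.
Only numpy, scipy, OpenCV 4.12 (cv2) and the standard library are available. Lean on these libraries where they do the work, as an engineer would, in place of code of your own. Each camera call takes 0.05 s, during which the arm holds its last target. There are 200 camera calls.

## Task

The battery pack in the blue test dock is spent: push the dock's orange ejector slide all the way to its stop so that the pack comes out onto the tongue, and let the slide spring back. Swing open the gate of the yellow spent-battery pen, put the pack through the gateway so that it lies flat on the pen floor, lengthwise and right way up, and swing the gate fully shut again. Leave the copper lug, the post cleaner, the socket and the red cap where they are.

Things in the scene. Friction and masses are not known exactly. Their poses are not given: they have to be found in the camera images.
- dock: fixed battery test dock, sizes in mm; origin under the sleeve, on the bench; own x = direction of ejection. Grey base 72 wide, top at z 10, x -100 to 215. Blue sleeve 72 wide, x -100 to 62, walls 8 thick, roof top at z 64 with a 16 wide slot along it; open mouth at x 62
- tongue (a point): middle of the dock's open tongue, on its top (dock x 135, z 10): flat, no side walls, from the mouth at dock x 62 to a lip 8 high at x 209. The ejected pack comes to lie on it
- ejector (a joint): travel of the ejector slide along the dock's x axis, m: 0 = home, 0.130 = fully pressed (stop). A spring (2 to 6 N) returns it when let go; the pack comes on top of that, some 9 N in all
- ejector_tab (a point): centre of the slide's orange upright thumb tab, which stands up out of the roof slot: 12 thick along dock x, 40 wide across, from z 66 to z 102 (point at z 84). It is pushed along dock +x from behind; at home it is at dock x -84, and there is free space behind it
- pack: loose black battery pack with a red band and copper contacts at both ends, 110 long (own x), 52 wide (own y), 44 high, about 0.35 kg; origin at the centre of its underside. At the start it lies hidden in the sleeve, its long axis along dock x, centred near dock x 0; after a full press its centre is near dock x 124, clear of the sleeve. It is the same end for end
- pen: fixed yellow steel pen, sizes in mm; origin at the centre of its underside; open at its own -x side, where the gate is. Black rubber floor, top at z 4; inside 144 wide (y -72 to 72), from the gate's inner face at x -90 to the back wall at x 90; walls 6 thick, 70 high
- pen_guard (a point): middle of the front edge of the dark steel guard grid over the pen's rear half (pen x 0 to 96, z 70 to 75). In front of it the pen is open above (x -90 to 0), a strip shorter than the pack: the pack must go in through the gateway, its front end under the guard
- gate (a joint): opening angle of the gate, rad: 0 = shut, 1.85 = fully open; it stays where it is left. Seen from above it opens clockwise, outwards (to the pen's -x side)
- gate_knob (a point): middle of the gate's red upright round grip, 18 in diameter, on top of the gate near its free end, z 64 to z 112 (point at z 92), 135 from the hinge axis
- gate_hinge (a point): on the upright hinge axis of the gate, at pen x -95, y +78. The gate is a barred steel frame 155 wide and 10 thick, from z 8 to z 60; shut, it runs from here along pen -y
- lug: loose copper ring terminal lying on the bench, 90 long, 34 wide, 17 high; bystander
- cleaner: loose black plastic post cleaner standing upright, 46 diameter, 67 high; bystander
- socket: loose chrome socket standing upright, 34 diameter, 70 high; bystander
- cap: loose red insulating cap lying on the bench, 72 long, 36 wide, 28 high; bystander

How it is judged:
By the outcome, as a careful person would: the job done as asked, in the order asked, and still so for the second after the job is handed in, with the robot touching nothing.
It also fails if it takes over 72 s, if anything falls off the work surface, if the arm or the gripper's body presses on something with over 40 N, if the wrist force passes 120 N, or if a joint passes its speed limit or range.

## Working session

There is one attempt and no reset: what is moved stays moved. The work goes in short steps, each a Python script; the robot and the scene stay as the last script left them, time stands still between calls to the robot, and variables do not carry over. Pictures are saved under pics/ and viewed, about 8 in all and at most 12, crops included, and the job is handed in when it is done.

```bash
ls; mkdir -p pics
cat > h.py <<'E'
import numpy as np, cv2, json
from station import robot
def snap(n,fn=None):
    s=robot.snapshot(n)
    if fn: cv2.imwrite(fn,s["frame"][:,:,::-1])
    return s
def K(s):
    h,w=s["frame"].shape[:2]; f=h/2/np.tan(np.radians(s["vertical_fov"])/2)
    return f
def ray(s,u,v):
    f=K(s); d=np.array([(u-s["cx"])/f,(v-s["cy"])/f]); p=d.copy()
    for _ in range(20): p=d/(1+s["k1"]*(p@p))
    R=np.array(s["R"]);t=np.array(s["t"])
    return -R.T@t, R.T@np.array([p[0],p[1],1])
def onz(s,u,v,z):
    o,d=ray(s,u,v); return o+d*(z-o[2])/d[2]
def proj(s,X):
    c=np.array(s["R"])@np.array(X,float)+np.array(s["t"]); p=c[:2]/c[2]; p=p*(1+s["k1"]*(p@p)); return p*K(s)+[s["cx"],s["cy"]]
def tri(s1,p1,s2,p2):
    o1,d1=ray(s1,*p1);o2,d2=ray(s2,*p2)
    a=np.linalg.lstsq(np.c_[d1,-d2],o2-o1,rcond=None)[0]
    A=o1+a[0]*d1;B=o2+a[1]*d2
    return (A+B)/2,np.linalg.norm(A-B)
E
python3 - <<'E'
from h import *
a=snap("scene");b=snap("top")
for s in (a,b): print({k:np.round(v,3).tolist() for k,v in s.items() if k!="frame"})
cv2.imwrite("pics/a.png",a["frame"][:,:,::-1]);cv2.imwrite("pics/b.png",b["frame"][:,:,::-1])
s=robot.read_state();print(s)
E
```

```text
pics
{'vertical_fov': 50.843, 'cx': 277.118, 'cy': 209.058, 'k1': -0.077, 'R': [[-0.122, 0.992, -0.012], [0.664, 0.072, -0.744], [-0.738, -0.099, -0.668]], 't': [67.875, -322.93, 1344.781]}
{'vertical_fov': 53.962, 'cx': 273.247, 'cy': 210.465, 'k1': -0.009, 'R': [[-0.0, -1.0, 0.01], [-0.986, -0.001, -0.169], [0.169, -0.01, -0.986]], 't': [-19.991, 556.648, 841.237]}
{'time': 0.1, 'joints': array([ 1.0643016 ,  0.31166958,  0.01400394,  1.51289713, -0.00440924,
        1.31920792, -0.02721475]), 'joint_velocities': array([ 0.00134402, -0.00233745, -0.00086298, -0.00474249,  0.00098795,
        0.00043148,  0.00034609]), 'effort': array([ 1.51326572e-04, -3.80853474e+01,  1.46311596e-01, -2.31240696e+01,
        1.23216727e-02,  8.18041357e-03,  1.07336851e-05]), 'tcp_pos': array([ 246.32259434, -491.19716369,  302.91627902]), 'tool_rot': array([ 9.73110843e-01,  2.30334821e-01, -2.88719024e-04, -1.03608843e-03]), 'wrist_force': array([ 0.03920679, -0.44552472,  0.40574075]), 'moment': array([ 0.00538276, -0.01720125,  0.00938473]), 'opening': 85.13764404059992}
```

View pics/a.png

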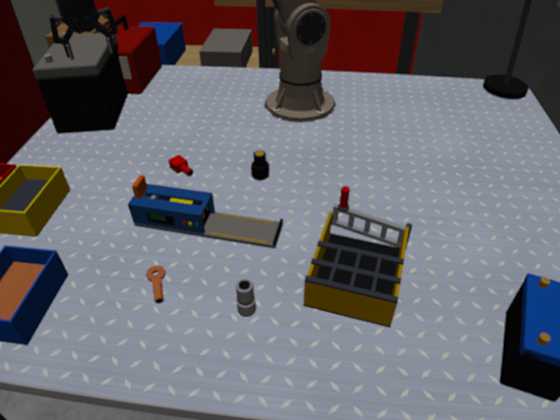

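View pics/b.png

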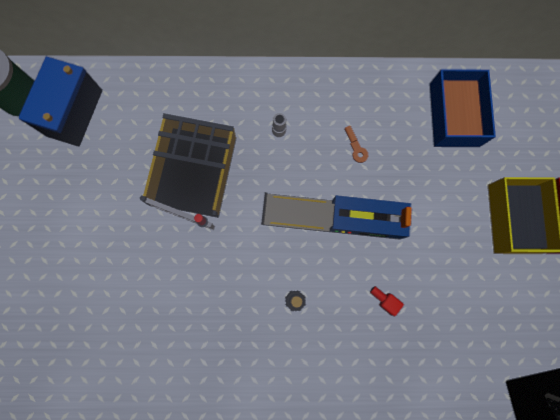

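Scene view: dock with tab at left (140,187), tongue toward (280,232); pen at (360,265), knob (345,197). Top view: tab (406,217), tongue lip (265,210), pen (190,165), knob (200,218), cleaner (296,301), cap (387,301), socket (279,124), lug (357,145). I'll enlarge the top view for corners.

Run:
```python
from h import *
b=cv2.imread("pics/b.png")
A=cv2.resize(b[105:240,130:250],None,fx=4.4,fy=4.4,interpolation=cv2.INTER_CUBIC)[:594]
cv2.imwrite("pics/c.png",A)
B=cv2.resize(b[180:250,255:420],None,fx=4.8,fy=4.8,interpolation=cv2.INTER_CUBIC)
cv2.imwrite("pics/d.png",B)
def cents(img,lo,hi,lo2=None):
    h=cv2.cvtColor(img,cv2.COLOR_BGR2HSV);m=cv2.inRange(h,lo,hi)
    n,l,st,c=cv2.connectedComponentsWithStats(m)
    return [(st[i].tolist(),c[i].round(1).tolist()) for i in range(1,n) if st[i][4]>15]
a=cv2.imread("pics/a.png")
for im in (a,b):
    print("orange",cents(im,(5,150,100),(13,255,255)));print("red",cents(im,(0,170,90),(4,255,255)))
```

```text
orange [([133, 176, 11, 11, 51], [137.7, 181.1]), ([0, 262, 43, 57, 1356], [15.6, 285.8]), ([147, 267, 17, 33, 296], [156.2, 280.5])]
red [([116, 26, 37, 26, 594], [130.3, 37.3]), ([170, 156, 21, 17, 174], [179.7, 163.2]), ([0, 165, 15, 16, 38], [7.3, 171.3]), ([342, 187, 7, 5, 30], [344.9, 189.0])]
orange [([449, 132, 26, 2, 29], [461.7, 132.9]), ([406, 207, 5, 19, 43], [407.9, 216.2])]
red [([372, 288, 31, 27, 358], [388.3, 301.6])]
```

View pics/c.png

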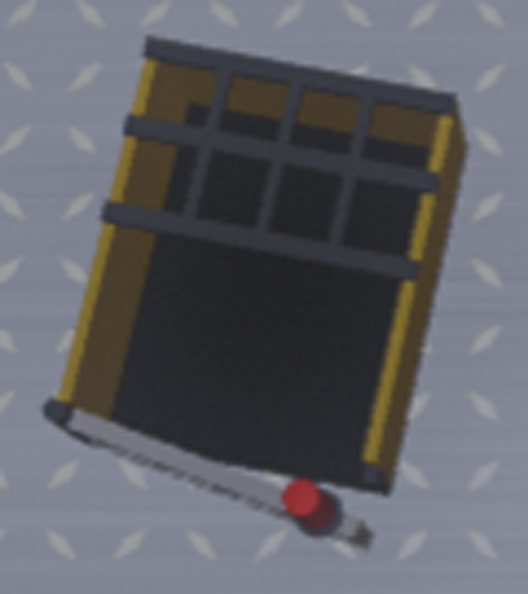

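View pics/d.png

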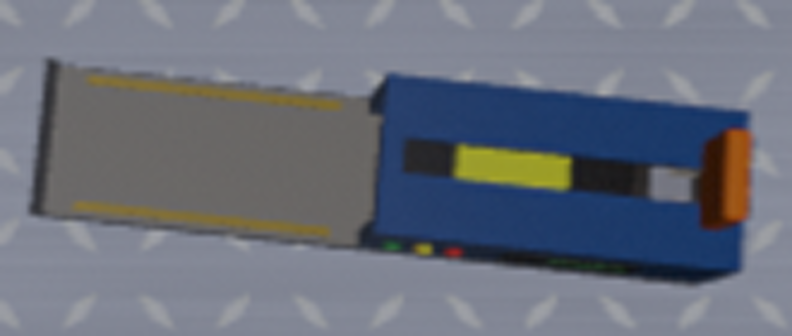

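Crop c: guard rear corners (150,40),(455,97), guard front edge (103,220)-(415,275), hinge post (58,411), knob top (302,497); the gate is slightly ajar. Crop d: roof corners (388,75),(748,112),(742,270),(378,236), lip ends (48,60),(33,213), tab top centre about (735,175).

Run:
```python
from h import *
b=snap("top");a=snap("scene")
C=lambda u,v,z:onz(b,(u+.5)/4.4-.5+130,(v+.5)/4.4-.5+105,z)[:2]
D=lambda u,v,z:onz(b,(u+.5)/4.8-.5+255,(v+.5)/4.8-.5+180,z)[:2]
n=np.linalg.norm
gl,gr=C(150,40,75),C(455,97,75);fl,fr=C(103,220,75),C(415,275,75)
print("guard",gl,gr,fl,fr,"w",n(gl-gr),n(fl-fr),"d",n(gl-fl),n(gr-fr))
hp,rp=C(58,411,72),C(373,473,72);kn=C(302,497,112)
print("posts",hp,rp,n(hp-rp),"knob",kn,"r",n(kn-hp))
for nm,p,q in (("rear",gr,gl),("front",fr,fl),("posts",rp,hp)): 
    d=q-p; print(nm,"y-axis dir",np.degrees(np.arctan2(d[1],d[0])))
for p,q in((fl,gl),(fr,gr),(hp,gl)): d=q-p;print("x dir",np.degrees(np.arctan2(d[1],d[0])))
ml,rl,rr,mr=D(388,75,64),D(748,112,64),D(742,270,64),D(378,236,64)
print("roof",ml,rl,rr,mr,n(ml-rl),n(mr-rr),n(ml-mr),n(rl-rr))
l1,l2=D(48,60,18),D(33,213,18);print("lip",l1,l2,n(l1-l2))
for p,q in((rl,ml),(rr,mr),((rl+rr)/2,(l1+l2)/2)): d=q-p;print("dock x dir",np.degrees(np.arctan2(d[1],d[0])))
t=[D(726,130,102),D(748,130,102),D(745,220,102),D(722,225,102)];print("tab",np.mean(t,0),n(t[1]-t[2]))
print("cleaner",onz(b,296,301,67)[:2],"socket",onz(b,280,119,70)[:2],"cap",onz(b,388,301,20)[:2],"lug",onz(b,357,145,8)[:2])
# knob via two views
print(tri(b,((302.5)/4.4-.5+130,497.5/4.4-.5+105),a,(345,187.5)))
print(tri(b,(735.5/4.8-.5+255,175.5/4.8-.5+180),a,(139,178)))
```

```text
guard [764.66983196 218.2910177 ] [735.51244974  67.44431006] [672.37124946 236.85265357] [645.14623845  85.24265788] w 153.63880416714957 154.03503503335588 d 94.14649572871582 92.10229817604461
posts [578.57638244 254.51835884] [548.78054128 103.57287327] 153.85815468576308 knob [531.07504527 129.94891336] r 133.31888005140306
rear y-axis dir 79.0601266497288
front y-axis dir 79.81974411915472
posts y-axis dir 78.8336697633908
x dir -11.370754179714925
x dir -11.142244443075397
x dir -11.016149910916706
roof [ 586.93447914 -152.04264361] [ 570.48332133 -311.66008803] [ 500.1107086  -305.04410665] [ 514.97128042 -145.80410354] 160.46298376002014 159.93190796652067 72.23310426740872 70.682924617337
lip [ 6.03454039e+02 -5.93183689e-01] [531.30461952   6.08812936] 72.45811699045495
dock x dir 84.11552127998321
dock x dir 84.66849333461447
dock x dir 84.11215450394371
tab [ 535.74129956 -291.41367402] 38.5714206308098
cleaner [366.73793398 -65.67474817] socket [755.37939725 -34.26200115] cap [ 364.27149524 -266.55110692] lug [ 717.78543607 -214.45709006]
(array([531.3647819 , 131.43416864, 109.81397576]), np.float64(2.1823901625273674))
(array([ 535.94082941, -290.60015931,  102.87529253]), np.float64(0.8334000692732451))
```

```bash
cat >> h.py <<'E'
def q(deg): t=np.radians(deg)/2; return [float(np.cos(t)),float(np.sin(t)),0.,0.]
def fr(o,yaw):
    c,s=np.cos(np.radians(yaw)),np.sin(np.radians(yaw)); R=np.array([[c,-s],[s,c]]); o=np.array(o,float)
    return lambda x,y: o+R@[x,y]
PY=-11.0; dock=fr([545.3,-210.2],84.3); pen=fr([657,161],PY); HY=pen(-95,78)
P=lambda xy,z:[float(xy[0]),float(xy[1]),float(z)]
def knob(open_rad,r=135):
    a=np.radians(PY-90)-open_rad; return HY+r*np.array([np.cos(a),np.sin(a)]), np.degrees(a)
def st():
    s=robot.read_state(); print("t",round(s["time"],2),"tcp",s["tcp_pos"].round(1),"F",s["wrist_force"].round(1),"op",round(s["opening"],1),flush=True); return s
E
python3 - <<'E'
from h import *
print("hinge",HY,"knob0.17",knob(.17),"knob1.85",knob(1.85))
for o in (0,.17,.6,1,1.4,1.85):
    k,a=knob(o)
    for off in (0,180,360): 
        j=robot.solve_ik(P(k,151),q(a+off)); print(o,off,None if j is None else np.round(j,2))
for x in (-250,-160,-100,-25): print(robot.solve_ik(P(pen(x,0),98),q(169)) is not None)
for x in (-114,-50,30,149): print(robot.solve_ik(P(dock(x,0),94),q(84.3)) is not None)
robot.move_gripper(0,40)
robot.move_ptp(P(dock(-125,0),210),q(84.3))
robot.move_l(P(dock(-118,0),152),velocity=120)
st()
print(robot.move_l(P(dock(20,0),152),velocity=60)); st()
print(robot.move_l(P(dock(42,0),152),velocity=20,threshold=14)); s=st()
d=s["tcp_pos"][:2]-dock(0,0); print("dock x",d@(dock(1,0)-dock(0,0)))
robot.pause(.2); snap("top","pics/e.png")
E
```

```text
hinge [578.62851921 255.69377487] knob0.17 (array([530.82064089, 129.44241143]), np.float64(-110.74028251722399)) knob1.85 (array([458.33963501, 316.9765974 ]), np.float64(-206.9971920992023))
0 0 [ 0.45  0.74 -1.08  1.65  0.69  1.19  2.16]
0 180 [ 0.23  0.57 -0.68  1.65  0.4   1.06 -0.77]
0 360 [ 0.45  0.74 -1.08  1.65  0.69  1.19  2.16]
0.17 0 [ 0.45  0.7  -1.08  1.7   0.67  1.16  1.97]
0.17 180 [ 0.23  0.54 -0.7   1.71  0.39  1.04 -0.96]
0.17 360 [ 0.45  0.7  -1.08  1.7   0.67  1.16  1.97]
0.6 0 [ 0.41  0.62 -1.08  1.81  0.61  1.1   1.47]
0.6 180 [ 0.31  0.53 -0.89  1.81  0.47  1.03 -1.56]
0.6 360 [ 0.41  0.62 -1.08  1.81  0.61  1.1   1.47]
1 0 [ 0.33  0.6  -1.08  1.83  0.6   1.08  0.97]
1 180 [ 0.23  0.52 -0.92  1.84  0.48  1.02 -2.07]
1 360 [ 0.33  0.6  -1.08  1.83  0.6   1.08  0.97]
1.4 0 [ 0.16  0.58 -0.99  1.79  0.55  1.07  0.51]
1.4 180 [ 0.06  0.52 -0.83  1.8   0.44  1.02 -2.53]
1.4 360 [ 0.16  0.58 -0.99  1.79  0.55  1.07  0.51]
1.85 0 [-0.01  0.64 -0.91  1.68  0.55  1.11  0.02]
1.85 180 [-1.17  0.55  0.75  1.72 -0.43  1.04 -2.31]
1.85 360 [-0.01  0.64 -0.91  1.68  0.55  1.11  0.02]
True
True
True
True
True
True
True
True
t 2.88 tcp [ 533.6 -328.5  152.7] F [ 0.9 -0.5  0.6] op 0.0
False
t 5.33 tcp [ 547.3 -194.1  152.1] F [ 1.5 -8.1 -3.2] op 0.1
False
t 6.58 tcp [ 548.7 -178.9  152.3] F [  0.9 -16.3  -3.6] op 0.2
dock x 31.448554503779448
```

Run:
```python
from h import *
print(robot.move_l(P(dock(46,0),152),velocity=20,threshold=14)); s=st()
d=s["tcp_pos"][:2]-dock(0,0); print("dock x",d@(dock(1,0)-dock(0,0)))
robot.move_l(P(dock(-118,0),152),velocity=120); st()
robot.move_l(P(dock(-125,0),220),velocity=150)
k,a=knob(.17)
robot.move_ptp(P(knob(.17)[0],220),q(knob(.17)[1]+360))
b=snap("top","pics/e.png")
im=cv2.imread("pics/e.png"); cv2.imwrite("pics/f.png",cv2.resize(im[100:250,130:420],None,fx=2.7,fy=2.7,interpolation=cv2.INTER_CUBIC))
st()
```

```text
False
t 7.18 tcp [ 548.7 -178.5  152.3] F [  1.  -21.   -4.4] op 0.0
dock x 31.87377670916519
t 8.7 tcp [ 534.  -326.2  152. ] F [-0.   0.3  1. ] op 0.1
t 11.06 tcp [531.3 128.  219.5] F [ 1.2 -0.3 -0.3] op -0.3
```

View pics/f.png

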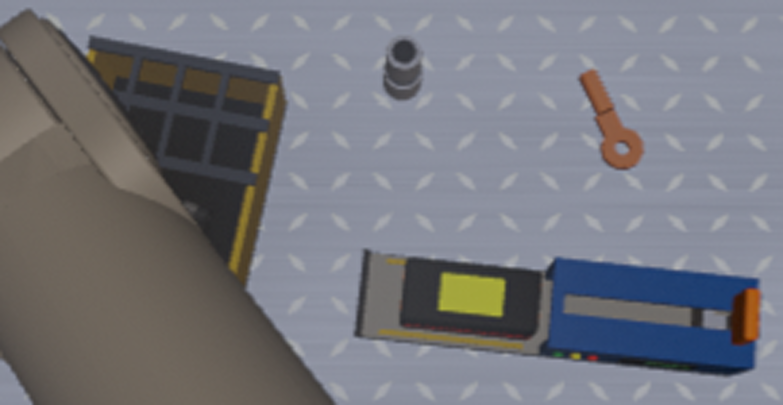

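The slide reached its stop (position unchanged under further push) and is back home; the pack is on the tongue, its top corners around (408,258),(541,270),(535,330),(400,322). Now the gate.

Run:
```python
from h import *
b=snap("top")
F=lambda u,v:onz(b,(u+.5)/2.7-.5+130,(v+.5)/2.7-.5+100,54)[:2]
c=[F(408,258),F(541,270),F(535,330),F(400,322)];print(np.round(c,1),np.mean(c,0),"exp",dock(124,0))
d=c[0]+c[3]-c[1]-c[2];print(np.degrees(np.arctan2(d[1],d[0])),np.linalg.norm(d)/2)
robot.move_gripper(50,25)
k,a=knob(.17)
print(robot.move_l(P(k,149),q(a+360),velocity=120,threshold=8)); st()
robot.move_gripper(10,25); st()
for o in np.linspace(.17,1.80,9)[1:]:
    k,a=knob(o); robot.move_l(P(k,149),q(a+360),velocity=110)
st()
k,a=knob(1.9); print(robot.move_l(P(k,149),q(a+360),velocity=40,threshold=12)); s=st()
v=s["tcp_pos"][:2]-HY; print("ang",np.radians(PY-90)-np.arctan2(v[1],v[0])+2*np.pi,"r",np.linalg.norm(v))
```

```text
[[ 588.8  -35.9]
 [ 579.2 -141.8]
 [ 530.9 -135.9]
 [ 537.2  -29.4]] [559.04408656 -85.76138134] exp [557.61564897 -86.81310932]
85.73998153109699 106.5513879995925
False
t 12.38 tcp [531.2 129.8 149.5] F [-0.6 -0.  -0.7] op 49.7
t 12.77 tcp [531.4 129.7 150. ] F [-0.1  1.1  3.6] op 17.3
t 15.97 tcp [455.6 312.  149.9] F [-4.5  1.4  9.7] op 17.3
True
t 16.32 tcp [459.7 320.6 149.9] F [-1.1 -1.   4.3] op 17.1
ang 1.8781772723644625 r 135.45940692198744
```

Run:
```python
from h import *
robot.move_gripper(50); s=st()
p=s["tcp_pos"]; robot.move_l([*p[:2],220.],velocity=150)
robot.move_gripper(85,80)
c=dock(124+28,-.5)
robot.move_ptp(P(c,200),q(84.6))
print(robot.move_l(P(c,92),velocity=120,threshold=10)); st()
robot.move_gripper(40,80); st()
robot.move_l(P(c,215),velocity=100); st()
robot.move_ptp(P(pen(-215,0),190),q(169))
robot.move_l(P(pen(-215,0),100),velocity=100); st()
a=snap("scene","pics/g1.png");b=snap("top","pics/g2.png")
A=cv2.imread("pics/g1.png");B=cv2.imread("pics/g2.png")
cv2.imwrite("pics/g.png",np.hstack([cv2.resize(A[130:340,250:450],(400,420),interpolation=cv2.INTER_CUBIC),cv2.resize(B[90:300,100:300],(400,420),interpolation=cv2.INTER_CUBIC)]))
```

```text
t 16.73 tcp [458.3 321.8 150. ] F [-0.6 -0.   0.1] op 50.0
False
t 20.31 tcp [561.6 -58.9  92.8] F [ 0.4 -0.7 -0.2] op 85.1
t 20.72 tcp [562.3 -59.   93.4] F [0.8 0.  5.2] op 51.0
t 22.1 tcp [560.3 -59.  214.1] F [-0.8 -0.1 -2.9] op 51.0
t 24.26 tcp [446.5 202.4 100.6] F [ 0.   0.4 -2.2] op 51.0
```

View pics/g.png

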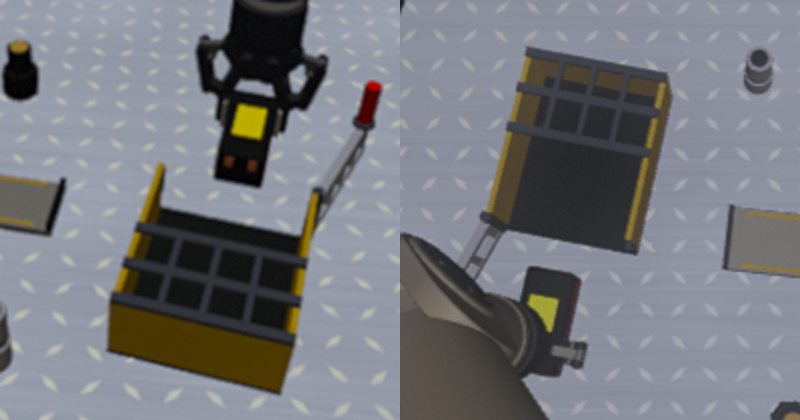

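Gate stands fully open, the pack is gripped right way up, its front end near (240,165). I check its level from the front face edges.

Run:
```python
from h import *
a=snap("scene");b=snap("top")
n=pen(1,0)-pen(0,0)
for u,v,w in((217,178,'bl'),(263,186,'br'),(221,150,'tl'),(267,158,'tr')):
    o,d=ray(a,(u+.5)/2-.5+250,(v+.5)/2-.5+130)
    X=o+d*((pen(-132,0)-o[:2])@n)/(d[:2]@n); print(w,X.round(1))
# top view: front top edge corners at z 62, expressed in pen frame
R=np.c_[n,pen(0,1)-pen(0,0)]
for u,v in((130,268),(178,275)):
    X=onz(b,(u+.5)/2-.5+100,(v+.5)/2-.5+90,62); print(R.T@(X[:2]-pen(0,0)))
print(R.T@(robot.read_state()["tcp_pos"][:2]-pen(0,0)))
```

```text
bl [523.9 168.   22.5]
br [533.1 215.3  24.5]
tl [523.9 167.8  61.7]
tr [532.8 213.7  63.1]
[-138.16880169   21.65106147]
[-135.72314255  -29.48528754]
[-214.63150072    0.26912384]
```

Run:
```python
from h import *
print(robot.move_l(P(pen(-215,2),96),velocity=60))
print(robot.move_l(P(pen(-29,2),96),velocity=90,threshold=15)); st()
print(robot.move_l(P(pen(-29,2),83.5),velocity=25,threshold=6)); st()
robot.move_gripper(66,40); st()
robot.move_l(P(pen(-31,2),150),velocity=80); 
robot.move_l(P(pen(-60,2),220),velocity=150); st()
k,a=knob(1.85)
robot.move_gripper(50,25)
robot.move_ptp(P(k,220),q(a+360)); st()
a=snap("scene","pics/h1.png");b=snap("top","pics/h2.png")
A=cv2.imread("pics/h1.png");B=cv2.imread("pics/h2.png")
cv2.imwrite("pics/h.png",np.hstack([cv2.resize(A[180:330,280:430],(400,400),interpolation=cv2.INTER_CUBIC),cv2.resize(B[100:250,110:260],(400,400),interpolation=cv2.INTER_CUBIC)]))
```

```text
False
False
t 26.93 tcp [628.5 168.8  96. ] F [ 0.5 -0.2 -2.3] op 50.9
True
t 27.32 tcp [629.1 168.6  87.5] F [-0.2  0.4  4.1] op 51.0
t 27.62 tcp [627.4 167.8  85.4] F [-0.  -0.1  0.6] op 66.0
t 29.23 tcp [598.4 173.9 219.4] F [-0.7  0.2 -0.8] op 66.1
t 30.36 tcp [459.9 315.7 219.9] F [ 1.1 -0.5 -0.6] op 50.0
```

View pics/h.png

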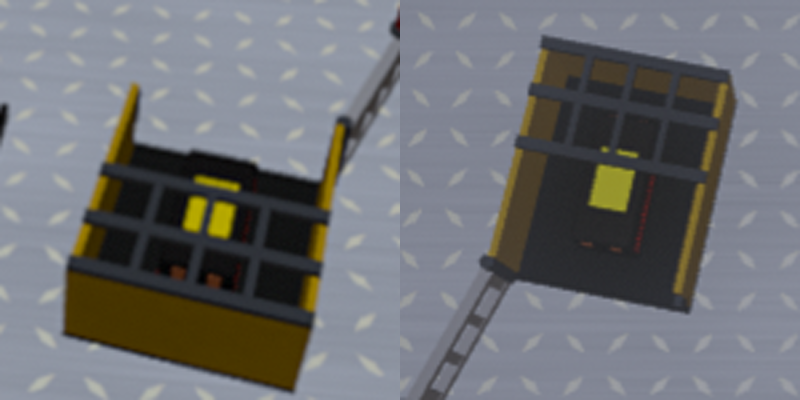

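The pack lies flat and lengthwise, label up, with its front under the guard and its rear end at (605,245), inside the gate line. Now I shut the gate.

Run:
```python
from h import *
k,a=knob(1.86)
print(robot.move_l(P(k,149),q(a+360),velocity=120,threshold=8))
robot.move_gripper(10,25); st()
for o in np.linspace(1.86,.06,10)[1:]:
    k,a=knob(o); robot.move_l(P(k,149),q(a+360),velocity=110)
st()
k,a=knob(-.08); print(robot.move_l(P(k,149),q(a+360),velocity=30,threshold=14)); s=st()
v=s["tcp_pos"][:2]-HY; print("ang",np.radians(PY-90)-np.arctan2(v[1],v[0]),"r",np.linalg.norm(v))
```

```text
False
t 31.58 tcp [459.5 318.7 150.1] F [-0.7 -0.3  4.1] op 17.2
t 35.11 tcp [546. 125. 150.] F [-0.8 -1.7  7.8] op 17.8
True
t 35.62 tcp [556.1 123.1 149.9] F [-1.  -0.4  4.2] op 17.2
ang -0.023380014123320247 r 134.4605314784536
```

Run:
```python
from h import *
k,a=knob(-.1); print(robot.move_l(P(k,149),q(a+360),velocity=20,threshold=25)); s=st()
v=s["tcp_pos"][:2]-HY; print("ang",np.radians(PY-90)-np.arctan2(v[1],v[0]))
k,a=knob(-.02); robot.move_l(P(k,149),q(a+360),velocity=40); st()
robot.move_gripper(45); st()
robot.move_l(P(knob(-.02)[0],230),velocity=120)
robot.move_ptp([400.,-50.,330.],q(90)); st()
a=snap("scene","pics/i1.png");b=snap("top","pics/i2.png")
A=cv2.imread("pics/i1.png");B=cv2.imread("pics/i2.png")
cv2.imwrite("pics/i.png",np.hstack([cv2.resize(A[130:330,130:430],(400,267),interpolation=cv2.INTER_CUBIC),cv2.resize(B[100:233,120:320],(400,267),interpolation=cv2.INTER_CUBIC)]))
```

```text
True
t 36.04 tcp [556.7 123.5 149.9] F [-1.2 -1.4  5.6] op 17.2
ang -0.027503781392891558
t 36.29 tcp [555.4 123.8 149.7] F [-0.8  0.1  5.3] op 17.4
t 36.67 tcp [555.3 122.5 148.4] F [ 0.  -0.  -0.4] op 44.9
t 39.4 tcp [400.  -49.7 329.7] F [ 0.3 -0.6  0.2] op 45.2
```

View pics/i.png

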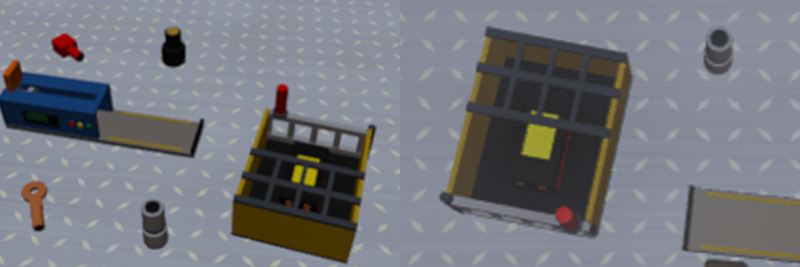

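The gate is against its stop, with the knob at (565,215) on the front wall line. The pack is flat in the pen, the slide is home and the tongue is empty.

Run:
```python
from h import *
o=cv2.imread("pics/a.png");n=cv2.imread("pics/i1.png")
for nm,(x,y,w,h) in dict(lug=(140,260,30,45),cap=(165,150,32,28),cleaner=(245,145,30,40),socket=(230,272,32,48),tab=(128,172,25,25)).items():
    print(nm,cv2.absdiff(o[y:y+h,x:x+w],n[y:y+h,x:x+w]).mean().round(2))
robot.finish_job()
```

```text
lug 0.51
cap 0.53
cleaner 0.76
socket 0.53
tab 0.57
the job is handed in; nothing more can be done
```

The spent pack is in the pen with the gate shut again, and I handed the job in at about 40 s on the robot's clock, within the 72 s limit.

- **Ejector:** I pushed the slide until it stopped moving: about 0.4 mm more travel while the push rose from 16 to 21 N. Then I backed off, and it sprang home.
- **Gate opening:** I gripped the knob and swung the gate until it met resistance at about 1.88 rad by my measurement, against a nominal 1.85.
- **Pack:** I carried it in through the gateway and set it down. The pictures show it flat, lengthwise and label up, with its front end under the guard and its rear end inside the gate line.
- **Gate closing:** I pushed it shut twice, and both pushes met the stop. My angle there read about -0.025 rad instead of 0. That is about 3 mm at the knob, so I put it down to calibration error, and the last picture shows the gate in line with the pen front.
- **Bystanders:** Comparing the first and last scene pictures around the lug, cap, cleaner, socket and slide tab showed no change.

No check failed. The gripper was clear of everything at hand-in, and the highest wrist force I read was about 21 N.

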